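Shut off the inflator's air line in the bench valve box

ROBOT

A 7-joint arm with a two-finger parallel gripper is mounted at the origin on the work surface. World frame = base frame: x ahead of the robot, y to its left, z up, the work surface at z = 0. Lengths are in m, angles in rad, forces in N, time in s.
With the tool pointing down it reaches from about 0.425 to 0.825 m from the base axis. Payload 3.6 kg.
Tool frame: the origin (TCP) lies on the centre line of the jaws, within the pads' length; the fingertips stand 17 mm ahead of it and the grasp point (between the pads) lies 2 mm behind it; z points along the fingers, y is the direction in which the jaws open and shut (so a half turn about z gives the same grasp; the last joint's range is limited). The gripper opens to 85 mm and grips with 20 to 120 N. Pads are 22 mm wide; open, the fingers measure 114 mm over their backs; the gripper's body (76 mm by 85 mm) begins 54 mm behind the grasp point. The pads swing forward as they close: fully open they stand 13 mm farther back than shut.
Start: joints at [-1.228, 0.615, -0.013, 1.423, 0.008, 1.103, -0.04], TCP at [0.235, 0.606, 0.248] pointing down, gripper open.
Joint ranges: [-3.12, 3.12], [-0.3, 2.06], [-1.34, 1.32], [0.26, 2.42], [-1.36, 4.5], [0.01, 1.98], [-2.84, 2.84]. Speed limits (rad/s): [2.79, 2.79, 3.14, 3.14, 3.14, 3.14, 3.14].

INTERFACE

Orientations are given as a rotation vector (axis times angle).
In Python, from cell import bot, imaging gives the robot as it stands. The module is installed in compiled form; this text tells all that it offers.
- The arm moves only by the tool apply_moves, never from a script. Its argument "moves" is a list that holds one entry, the list of rows, each a list of 7 numbers: the shift along the world's x, y, z in cm, then the turn, a rotation vector about the world's x, y, z in rad, then the closure in counts, from 0 (fully open) to 255 (shut). In form: [[[x, y, z, ax, ay, az, hand], ...]]. A call has 1 to 20 rows; each row is the pose to reach, as a shift and turn from the pose commanded when the call began; what a row does not reach only later rows make up. A row lasts 1/8 s, in which the tool goes at most 62.5 mm and 10.7 degrees, less where a joint would pass 70% of its speed; a pose out of reach is approached as far as the arm can. A call with a gripper value outside its range is refused whole. The fingers move at their own pace and stop on an object; "squeeze" is the grip in N (left out, the last holds). Time passes only in rows, so rows that repeat a pose let the fingers close. It gives the time, the measured TCP pose, the force and the opening at its end, in the units of the state.
- bot.read_state(): the state, without advancing time (a new reading comes with each control period).
- imaging.camera(name): name is "scene" or "top" or "wrist"; returns a dict with "img" (400x640x3 uint8, blue, green, red), "camera_matrix" (3x3 intrinsics, pixels), "extrinsics" (4x4, takes a point from camera to world coordinates). Camera axes: x right, y down, z forward; pixel columns grow to the right and rows downward; lengths in m; the calibration is good to about 2 mm. A picture is of the moment at which its call begins. There is no depth.
- bot.job_done(): hands the job in, once; it reports no verdict.
The state is a dict: "t": time; "qpos": joint angles; "joint_velocities": joint speeds; "joint_efforts": joint torques, N m; "tool_pos": TCP position; "tool_rot": TCP orientation; "wrist_force": force on the tool from outside, world axes, zero at the start; "wrist_torque": the same for the moment, N m; "gripper_width": finger opening in m.
Only numpy, scipy, OpenCV 4.12 (cv2) and the standard library are available. Lean on these libraries where they do the work, as an engineer would, in place of code of your own. Each camera call takes 0.05 s, during which the arm holds its last target. There are 200 camera calls.

TASK

One air line of the bike-shop bench has to be shut off. With the fingers alone, push the loose sheet cover of the air-valve box along its guides, by its upturned flange, until it is fully aside against the end stop; then push round the lever of the valve that carries the round tag until that valve is fully shut, its lever square across its pipe. Nothing is to be picked up: do not lift the cover out of its guides, and leave the other valve and the loose things on the bench as they are.

Things in the scene. Friction and masses are not known exactly. Their poses are not given: they have to be found in the camera images.
- airbox: Grey sheet-steel valve box fixed to the bench, 464 mm long (its y), 150 mm wide (its x), walls 4 mm; origin under its centre on the bench, z up. Its +y half is an open well, its -y half a fixed deck. An air inlet with a small gauge stands beyond the -y end (to y = -297 mm, 110 mm high); two couplers stick out of the -x wall to x = -122 mm, 20 to 50 mm above the bench.
- well (a point): Centre of the well's mouth, 92 mm above the bench, on the box. The mouth is 120 mm wide (box x -60 to +60 mm) and 223 mm long (box y +5 to +228 mm). The cover slides along the box's y on ledges at this height; the box's long walls rise 10 mm above them as guides. Brass pipework lies low in the well, its top 52 mm above the bench (round the stems up to the levers).
- cover_stop (a point): Middle of the inner face of the end stop, a 10 mm high ridge across the -y end of the box (box y = -228 mm), at the height of the ledges. Against it the cover's origin is at y = -115 mm in the box's frame, its flange's outer face at y = -2 mm.
- cover: Loose aluminium plate, 138 (x) by 226 (y) by 4 mm, about 0.4 kg, on the ledges with 2 mm play to each guide; origin: centre of its underside, axes as the box's. Over the well at the start (origin at box y +98 to +116 mm). A flange 4 mm thick, as wide as the plate, stands up along its +y edge, its top 22 mm above the underside. Opens by sliding to the box's -y, over the deck; takes 1 to 6 N.
- cover_flange (a point): Middle of the outer (+y) face of the cover's flange, 14 mm above the plate's underside: the place to push towards -y.
- tagged_lever (a joint): Angle of the tagged valve's lever (rad): 0 = open, in line with its pipe and pointing to the box's -x; it turns clockwise seen from above, its tip going towards the box's +y; shut at its stop, 1.57, pointing to +y, square across the pipe. Starts at 0 to 0.3, has no spring, stays where left; turning takes about 0.3 N m (6 N at 50 mm).
- tagged_stem (a point): Turning axis of the tagged lever at the lever's mid height, 70 mm above the bench. It is one of two valves at box x = +24 mm, y = +52 or +147 mm (either). Lever: 75 mm long from this axis, black sleeve from 24 to 75 mm, 12 mm wide, 10 mm high (65 to 75 mm above the bench). The tag is a bare aluminium disc, 30 mm across, 3 mm thick, on top of the lever, its centre 26 mm from the axis.
- tagged_valve: The tagged quarter-turn ball valve with its lever: brass body on a brass pipe that runs along the box's x at 35 mm above the bench. Origin on the bench straight below the lever's turning axis, axes as the box's.
- tagged_lever_tip (a point): Free end of the tagged lever, 75 mm from its axis, at mid height.
- plain_stem (a point): Turning axis of the other valve's lever, which is the same but bears no tag; to be left as it is.
- plain_lever_tip (a point): Free end of the other (untagged) lever, 75 mm from its axis, at mid height, starting at 0 to 0.3 rad like the tagged one.
- oil_bottle: Bystander: white chain-oil bottle, 48 mm across, 130 mm high, standing behind the box's deck half; origin at the centre of its base.
- grease_jar: Bystander: white grease jar with black lid, 64 mm across, 55 mm high, standing behind the box's well half; origin at the centre of its base.
- spanner: Bystander: steel spanner, 170 mm long, lying in front of the box (robot side).
- pedal: Bystander: black bicycle pedal, 95 by 86 by 24 mm, with a spindle stub, lying in front of the box's deck half; origin under its centre.

How it is judged:
By the outcome, as a careful person would: the job done as asked, in the order asked, and still so for the second after the job is handed in, with the robot touching nothing.
It also fails if it takes over 45 s, if anything falls off the work surface, if the arm or the gripper's body presses on something with over 40 N, if the wrist force passes 120 N, or if a joint passes its speed limit or range.

## Working session

There is one attempt and no reset: what is moved stays moved. The work goes in short steps, Python scripts to look and compute and a tool call to move; the robot and the scene stay as the last step left them, time stands still between calls to the robot, and variables do not carry over. Pictures are saved under pics/ and viewed, about 8 in all and at most 12, crops included, and the job is handed in when it is done.

Besides the shell and the picture viewer there is one more tool, called after "Request:" as name([rows], argument=value, ...), one row to a line, values as JSON. apply_moves: Moves the arm, as the interface text tells. Its arguments: {"type":"object","properties":{"moves":{"type":"array"},"squeeze":{"type":"number"}},"required":["moves"]}

```bash
mkdir -p pics
python3 - <<'E'
from cell import bot, imaging
import cv2,numpy as np
for n in("scene","top"):
    c=imaging.camera(n); cv2.imwrite(f"pics/{n}0.png",c["img"]); print(n,c["camera_matrix"].round(1).tolist(),c["extrinsics"].round(4).tolist())
s=bot.read_state(); print({k:np.round(v,3).tolist() for k,v in s.items()})
E
```

```text
scene [[438.3, 0.0, 321.1], [0.0, 438.3, 190.5], [0.0, 0.0, 1.0]] [[0.3742, 0.5626, -0.7372, 1.2283], [0.9271, -0.2443, 0.2843, -0.2755], [-0.0202, -0.7898, -0.613, 0.633], [0.0, 0.0, 0.0, 1.0]]
top [[440.9, 0.0, 321.6], [0.0, 440.9, 197.8], [0.0, 0.0, 1.0]] [[0.0083, -0.9806, 0.1958, 0.3937], [-1.0, -0.0072, 0.0064, -0.0496], [-0.0048, -0.1958, -0.9806, 0.8528], [0.0, 0.0, 0.0, 1.0]]
{'t': 0.1, 'qpos': [-1.227, 0.616, -0.013, 1.425, 0.008, 1.103, -0.04], 'joint_velocities': [-0.001, -0.003, 0.001, -0.005, -0.001, 0.002, 0.0], 'joint_efforts': [0.002, -47.038, 0.261, -17.157, 0.01, 0.006, -0.0], 'tool_pos': [0.235, 0.605, 0.247], 'tool_rot': [-0.577, -3.088, 0.004], 'wrist_force': [0.169, -0.678, -0.464], 'wrist_torque': [0.025, -0.008, 0.049], 'gripper_width': 0.085}
```

View pics/top0.png

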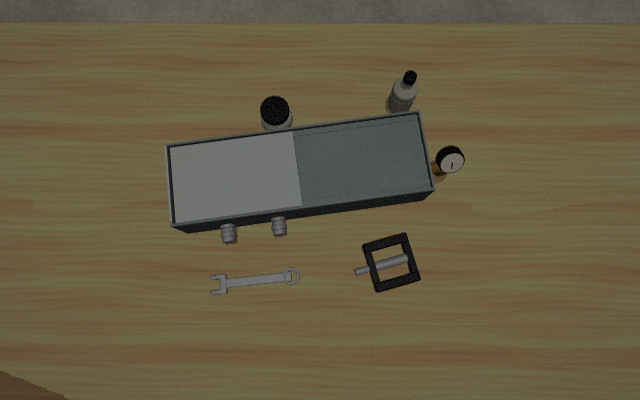

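View pics/scene0.png

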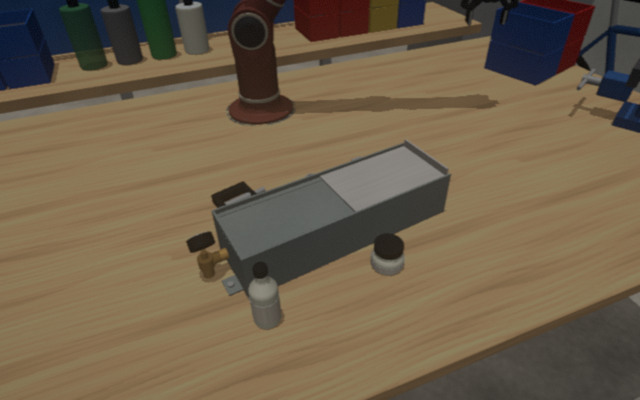

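The top view shows the box at a slight yaw. Its +y (well and cover) half is on the left, with rim corners near (167,146), (417,113), (432,190) and (174,230). The couplers are at the bottom, on the robot side. The scene view confirms this layout. Next I'll enlarge the box to pick out its rim.

```bash
cat > h.py <<'E'
import numpy as np,cv2
from cell import bot,imaging
def ray(c,px,z):
    """pixels (n,2) -> world points on the plane z"""
    px=np.atleast_2d(np.float64(px)); E=c["extrinsics"]
    d=np.c_[px,np.ones(len(px))]@np.linalg.inv(c["camera_matrix"]).T@E[:3,:3].T
    return E[:3,3]+d*((z-E[2,3])/d[:,2])[:,None]
def proj(c,P):
    E=np.linalg.inv(c["extrinsics"]); q=np.atleast_2d(P)@E[:3,:3].T+E[:3,3]; q=q@c["camera_matrix"].T
    return q[:,:2]/q[:,2:]
E
python3 - <<'E'
from h import *
c=imaging.camera("top")
P=ray(c,[[167,145],[417,113],[433,188],[174,222]],.102); print(P.round(4))
im=c["img"][100:250,150:450]; im=cv2.resize(im,None,fx=2.6,fy=2.6,interpolation=cv2.INTER_CUBIC)
cv2.imwrite("pics/crop1.png",cv2.convertScaleAbs(im,alpha=1.7))
E
```

```text
[[ 0.6375  0.2316  0.102 ]
 [ 0.7008 -0.2155  0.102 ]
 [ 0.5624 -0.2387  0.102 ]
 [ 0.4992  0.2089  0.102 ]]
```

View pics/crop1.png

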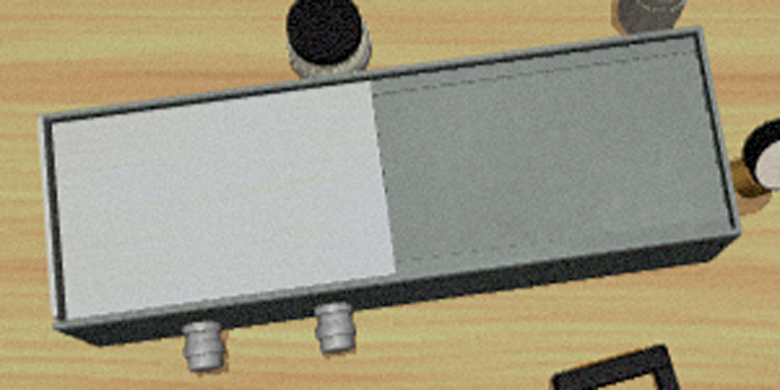

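Run:
```python
from h import *
c=imaging.camera("top"); np.set_printoptions(precision=4,suppress=True)
f=lambda p:np.float64(p)/2.6+[149.7,99.7]
R=ray(c,f([[702,29],[741,234],[400,68],[400,278],[54,325],[42,117]]),.102)
F=ray(c,f([[42,117],[54,320]]),.114); G=ray(c,f([[371,82],[395,274]]),.096)
print(R,F,G,sep="\n")
print("width",np.linalg.norm(R[0]-R[1]),"cover x width",np.linalg.norm(G[0]-G[1]))
for a,b in((R[0],R[2]),(R[1],R[4])): print("yaw",np.degrees(np.arctan2(*(b-a)[[0,1]]*[-1,1])))
v=R[0]-R[1]; print("yaw end",np.degrees(np.arctan2(v[1],v[0])))
yaw=np.arctan2(*((R[4]-R[1])+(R[2]-R[0]))[[0,1]]*[-1,1]); ex=np.r_[np.cos(yaw),np.sin(yaw)]; ey=np.r_[-ex[1],ex[0]]
m=(R[0]+R[1])[:2]/2+.232*ey; print("yaw",np.degrees(yaw),"centre",m)
for n,A in(("rim",R),("fl",F),("cov edge",G)): print(n,((A[:,:2]-m)@np.c_[ex,ey]))
```

```text
[[ 0.705  -0.2206  0.102 ]
 [ 0.5594 -0.2415  0.102 ]
 [ 0.6751 -0.0112  0.102 ]
 [ 0.5278 -0.0136  0.102 ]
 [ 0.4945  0.2146  0.102 ]
 [ 0.6381  0.2337  0.102 ]]
[[0.6341 0.2292 0.114 ]
 [0.4962 0.2106 0.114 ]]
[[ 0.6669  0.009   0.096 ]
 [ 0.5315 -0.0099  0.096 ]]
width 0.14707335648317454 cover x width 0.13670510529773644
yaw 8.131568287990124
yaw 8.094365477008585
yaw end 8.18984934758605
yaw 8.106069049318204 centre [ 0.5995 -0.0013]
rim [[ 0.0735 -0.2319]
 [-0.0735 -0.2321]
 [ 0.0734 -0.0204]
 [-0.0727 -0.0021]
 [-0.0734  0.2286]
 [ 0.0713  0.2272]]
fl [[ 0.0668  0.2233]
 [-0.0724  0.2244]]
cov edge [[ 0.0683  0.0008]
 [-0.0685  0.0011]]
```

Request:
apply_moves([
  [[2.7,-2.9,-0.4,0,0,-0.09,255],[5.5,-5.8,-0.8,0,0,-0.18,255],[8.2,-8.7,-1.2,0,0,-0.265,255],[10.9,-11.6,-1.6,0,0,-0.355,255],[13.7,-14.5,-2,0,0,-0.44,255],[16.4,-17.4,-2.4,0,0,-0.53,255],[19.1,-20.3,-2.8,0,0,-0.62,255],[21.9,-23.2,-3.2,0,0,-0.71,255],[24.6,-26.1,-3.6,0,0,-0.795,255],[27.3,-29,-4,0,0,-0.885,255],[30.1,-31.9,-4.4,0,0,-0.97,255],[32.8,-34.8,-4.8,0,0,-1.06,255],[32.8,-34.8,-4.8,0,0,-1.06,255],[32.8,-34.8,-4.8,0,0,-1.06,255]],
])

```text
t: 1.95
tool_pos: [0.5622, 0.2589, 0.2]
tool_rot: [-2.057, -2.372, 0.0]
wrist_force: [0.4, -0.3, -0.0]
gripper_width: 0.0002
```

Request:
apply_moves([
  [[0,0,-3,0,0,0,255],[0,0,-6,0,0,0,255],[0,0,-8.3,0,0,0,255],[0,0,-8.3,0,0,0,255]],
])

```text
t: 2.45
tool_pos: [0.5604, 0.2596, 0.1156]
tool_rot: [-2.053, -2.373, 0.006]
wrist_force: [-0.1, 1.0, -0.4]
gripper_width: -0.0001
```

Run:
```python
from h import *
a=imaging.camera("wrist"); b=imaging.camera("scene")
cv2.imwrite("pics/w1.png",np.vstack([cv2.resize(a["img"],(480,300)),cv2.resize(cv2.convertScaleAbs(b["img"][120:270,240:480],alpha=1.4),(480,300),interpolation=cv2.INTER_CUBIC)]))
print(bot.read_state()["tool_pos"])
```

```text
[0.56272863 0.25945211 0.11801091]
```

View pics/w1.png

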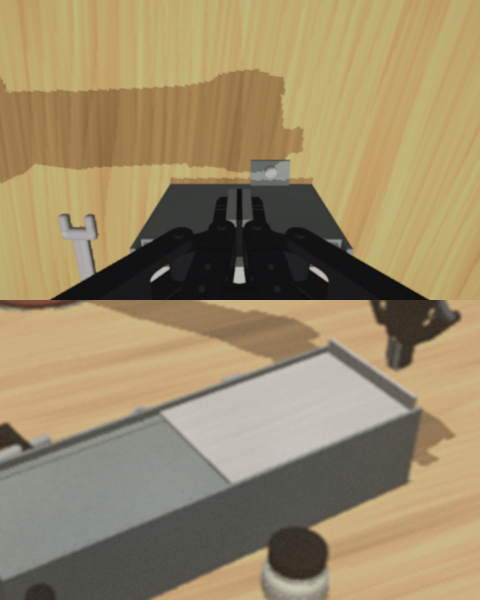

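The scene crop shows the shut fingers just beyond the flange, with the tip at about (439,154) in the full picture. The wrist view shows them centred on the box end. I'll check the tip height against the calibration.

Run:
```python
from h import *
b=imaging.camera("scene"); p=bot.read_state()["tool_pos"]; print(p)
for d in(.004,.017,.030): print(d,proj(b,p-[0,0,d]))
```

```text
[0.56322039 0.25927079 0.118524  ]
0.004 [[438.58596403 147.02185879]]
0.017 [[437.73768304 152.02863134]]
0.03 [[436.90325332 156.95365016]]
```

Request:
apply_moves([
  [[0.14,-0.99,0.2,0,0,0,255],[0.28,-1.98,0.2,0,0,0,255],[0.42,-2.97,0.2,0,0,0,255],[0.56,-3.96,0.2,0,0,0,255],[0.71,-4.95,0.2,0,0,0,255],[0.85,-5.94,0.2,0,0,0,255],[0.99,-6.93,0.2,0,0,0,255],[1.13,-7.92,0.2,0,0,0,255]],
])

```text
t: 3.6
tool_pos: [0.5742, 0.1783, 0.1193]
tool_rot: [-2.059, -2.372, 0.0]
wrist_force: [-1.2, 3.8, 2.7]
gripper_width: 0.0
```

Run:
```python
from h import *
a=imaging.camera("top"); b=imaging.camera("scene")
cv2.imwrite("pics/w2.png",np.vstack([cv2.resize(cv2.convertScaleAbs(a["img"][90:250,140:460],alpha=1.7),(600,300)),cv2.resize(cv2.convertScaleAbs(b["img"][120:280,180:500],alpha=1.4),(600,300),interpolation=cv2.INTER_CUBIC)]))
```

```text
(no output)
```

View pics/w2.png

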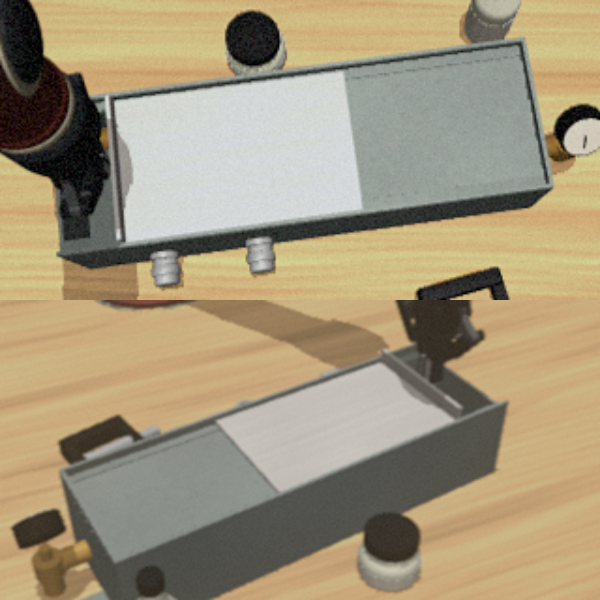

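The cover slides evenly in its guides at about 4 N. The flange is now at about column 110 of the top crop, and nothing else has moved. I'll continue to just short of the stop.

Request:
apply_moves([
  [[0.21,-1.49,0,0,0,0,255],[0.42,-2.97,0,0,0,0,255],[0.63,-4.46,0,0,0,0,255],[0.85,-5.94,0,0,0,0,255],[1.06,-7.43,0,0,0,0,255],[1.27,-8.91,0,0,0,0,255],[1.48,-10.4,0,0,0,0,255],[1.69,-11.88,0,0,0,0,255],[1.9,-13.37,0,0,0,0,255],[2.12,-14.85,0,0,0,0,255],[2.19,-15.35,0,0,0,0,255],[2.26,-15.84,0,0,0,0,255],[2.33,-16.34,0,0,0,0,255],[2.37,-16.63,0,0,0,0,255]],
])

```text
t: 5.45
tool_pos: [0.5981, 0.0127, 0.1194]
tool_rot: [-2.059, -2.373, -0.001]
wrist_force: [-0.0, 2.8, 1.1]
gripper_width: -0.0001
```

Request:
apply_moves([
  [[0.03,-0.2,0,0,0,0,255],[0.06,-0.4,0,0,0,0,255]],
])

```text
t: 5.7
tool_pos: [0.5986, 0.009, 0.1194]
tool_rot: [-2.058, -2.373, -0.001]
wrist_force: [-0.3, 3.6, 1.3]
gripper_width: -0.0003
```

Request:
apply_moves([
  [[0.02,-0.15,0,0,0,0,255],[0.04,-0.3,0,0,0,0,255]],
])

```text
t: 5.95
tool_pos: [0.599, 0.0061, 0.1194]
tool_rot: [-2.059, -2.372, -0.001]
wrist_force: [-1.2, 4.0, 1.6]
gripper_width: 0.0
```

Request:
apply_moves([
  [[0.02,-0.15,0,0,0,0,255],[0.04,-0.3,0,0,0,0,255]],
])

```text
t: 6.2
tool_pos: [0.5989, 0.006, 0.1194]
tool_rot: [-2.054, -2.371, -0.005]
wrist_force: [-1.2, 7.7, 4.2]
gripper_width: -0.0002
```

Request:
apply_moves([
  [[0.03,-0.2,0,0,0,0,255],[0.06,-0.4,0,0,0,0,255],[0.06,-0.4,0,0,0,0,255]],
])

```text
t: 6.58
tool_pos: [0.5989, 0.0058, 0.1195]
tool_rot: [-2.048, -2.371, -0.009]
wrist_force: [-2.9, 11.4, 5.2]
gripper_width: 0.0001
```

Request:
apply_moves([
  [[-0.14,1.0,0,0,0,0,255],[-0.42,3.0,0,0,0,0,255],[-0.42,3.0,4,0,0,0,255],[-0.42,3.0,8,0,0,0,255],[-0.42,3.0,12,0,0,0,255],[-0.42,3.0,14,0,0,0,255],[-0.42,3.0,14,0,0,0,255]],
])

```text
t: 7.45
tool_pos: [0.5965, 0.0282, 0.2608]
tool_rot: [2.058, 2.369, 0.003]
wrist_force: [-0.5, 0.5, -1.1]
gripper_width: -0.0002
```

Run:
```python
from h import *
a=imaging.camera("wrist"); b=imaging.camera("top")
np.savez("w3.npz",**a); np.savez("t3.npz",**b)
cv2.imwrite("pics/w3.png",np.vstack([cv2.convertScaleAbs(a["img"],alpha=1.2)[:360],cv2.resize(cv2.convertScaleAbs(b["img"][100:220,150:470],alpha=1.7),(640,240))]))
print(bot.read_state()["tool_pos"],bot.read_state()["t"],a["extrinsics"].round(3))
```

```text
[0.59497035 0.02850413 0.25814472] 7.55 [[ 0.99   0.133  0.046  0.584]
 [ 0.141 -0.941 -0.308  0.107]
 [ 0.003  0.311 -0.95   0.386]
 [ 0.     0.     0.     1.   ]]
```

View pics/w3.png

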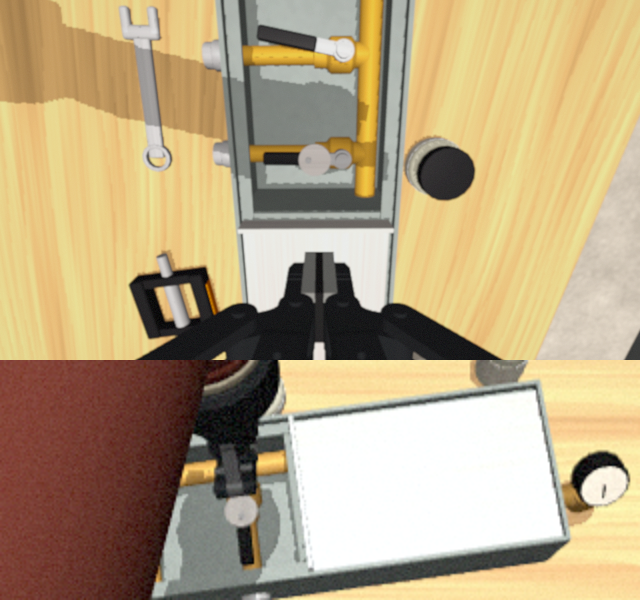

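The wrist view shows the open well. The tagged valve is the near one at y=+52, with its tag at (314,159), stem at (342,159) and sleeve tip at about (263,158). The plain valve is at row 47. The cover is fully over the deck, and the top view shows it meeting the stop.

```bash
cat >> h.py <<'E'
yaw=np.radians(8.1); ex=np.r_[np.cos(yaw),np.sin(yaw)]; ey=np.r_[-ex[1],ex[0]]; M=np.r_[.5995,-.0013]
def box(P): return (np.atleast_2d(P)[:,:2]-M)@np.c_[ex,ey]
E
python3 - <<'E'
from h import *
np.set_printoptions(precision=4,suppress=True)
a=dict(np.load("w3.npz")); b=dict(np.load("t3.npz"))
for n,p,z in(("tag",(314,159),.078),("stem",(342,159),.076),("tip",(263,158),.075),("plain stem",(343,49),.076),("plain tip",(258,34),.075),("flange top L",(239,229),.114),("flange top R",(395,229),.114)):
    print(n,box(ray(a,[p],z)),ray(a,[p],z))
print("top: tag",box(ray(b,[(150+241/2,100+150/2)],.078)))
print("top: flange ends",box(ray(b,[(150+289/2,100+58/2),(150+311/2,100+210/2)],.114)))
print("TCP",box(bot.read_state()["tool_pos"]))
E
```

```text
tag [[-0.0031  0.0522]] [[0.589 0.05  0.078]]
stem [[0.0231 0.0518]] [[0.6151 0.0533 0.076 ]]
tip [[-0.0511  0.0527]] [[0.5415 0.0436 0.075 ]]
plain stem [[0.0219 0.1461]] [[0.6006 0.1465 0.076 ]]
plain tip [[-0.0498  0.1578]] [[0.528  0.1479 0.075 ]]
flange top L [[-0.069  -0.0031]] [[ 0.5316 -0.0141  0.114 ]]
flange top R [[ 0.0684 -0.0033]] [[0.6677 0.005  0.114 ]]
top: tag [[-0.0026  0.0505]]
top: flange ends [[ 0.0652 -0.0039]
 [-0.0726 -0.006 ]]
TCP [[-0.0003  0.0301]]
```

Request:
apply_moves([
  [[-1.6,-0.46,-2,0,0,0,255],[-3.26,-0.92,-5,0,0,0,255],[-3.26,-0.92,-9,0,0,0,255],[-3.26,-0.92,-13,0,0,0,255],[-3.26,-0.92,-14.5,0,0,0,255],[-3.26,-0.92,-14.5,0,0,0,255]],
])

```text
t: 8.3
tool_pos: [0.5623, 0.0193, 0.113]
tool_rot: [-2.058, -2.371, 0.004]
wrist_force: [0.0, 0.0, 0.2]
gripper_width: -0.0
```

Run:
```python
from h import *
a=imaging.camera("wrist"); b=imaging.camera("scene")
cv2.imwrite("pics/w4.png",np.vstack([cv2.resize(a["img"],(480,300)),cv2.resize(cv2.convertScaleAbs(b["img"][110:260,240:480],alpha=1.4),(480,300),interpolation=cv2.INTER_CUBIC)]))
print(box(bot.read_state()["tool_pos"]),bot.read_state()["tool_pos"])
```

```text
[[-0.03231119  0.02531082]] [0.56394484 0.01920563 0.11514498]
```

View pics/w4.png

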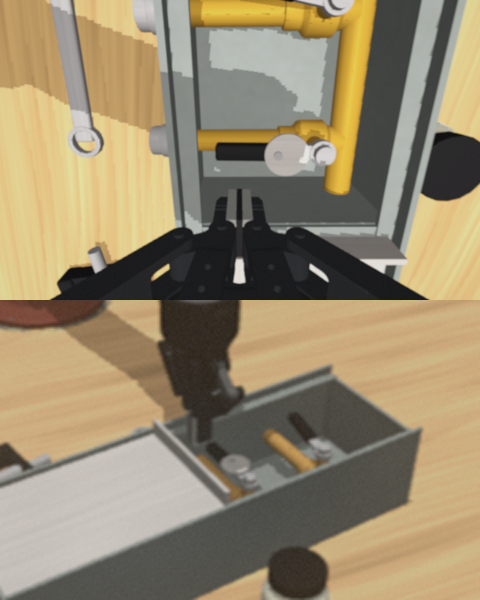

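The fingertips sit between the flange and the lever, over the sleeve and clear of the tag. I'll descend beside the lever now.

Request:
apply_moves([
  [[0,0,-1.2,0,0,0,255],[0,0,-2.4,0,0,0,255],[0,0,-3.65,0,0,0,255],[0,0,-3.65,0,0,0,255]],
])

```text
t: 8.9
tool_pos: [0.5621, 0.0194, 0.0764]
tool_rot: [-2.058, -2.371, 0.003]
wrist_force: [-0.1, -0.6, -0.3]
gripper_width: -0.0
```

Run:
```python
from h import *
S=np.r_[.024,.052]; c0=np.r_[.5632,.0193]
for t in np.r_[0,np.arange(.1,1.61,.1),1.57,1.62,1.66]:
    b=S+.057*np.r_[-np.cos(t),np.sin(t)]-.017*np.r_[np.sin(t),np.cos(t)]
    print(round(t,2),((M+b[0]*ex+b[1]*ey-c0)*100).round(2).tolist())
```

```text
0.0 [-0.13, 0.94]
0.1 [-0.35, 1.49]
0.2 [-0.52, 2.06]
0.3 [-0.62, 2.65]
0.4 [-0.67, 3.24]
0.5 [-0.66, 3.84]
0.6 [-0.59, 4.43]
0.7 [-0.46, 5.01]
0.8 [-0.27, 5.57]
0.9 [-0.03, 6.11]
1.0 [0.26, 6.63]
1.1 [0.61, 7.11]
1.2 [1.0, 7.56]
1.3 [1.43, 7.97]
1.4 [1.9, 8.33]
1.5 [2.41, 8.64]
1.6 [2.95, 8.9]
1.57 [2.78, 8.83]
1.62 [3.06, 8.95]
1.66 [3.28, 9.03]
```

Request:
apply_moves([
  [[-0.07,0.5,0,0,0,0,255],[-0.13,0.94,0,0,0,0,255],[-0.35,1.49,0,0,0,-0.1,255],[-0.52,2.06,0,0,0,-0.2,255],[-0.62,2.65,0,0,0,-0.3,255],[-0.67,3.24,0,0,0,-0.4,255],[-0.67,3.24,0,0,0,-0.4,255]],
])

```text
t: 9.78
tool_pos: [0.5569, 0.0502, 0.0782]
tool_rot: [2.487, 1.914, -0.001]
wrist_force: [-0.2, -4.0, -0.6]
gripper_width: -0.0
```

Request:
apply_moves([
  [[0.01,0.6,0,0,0,-0.1,255],[0.08,1.19,0,0,0,-0.2,255],[0.21,1.77,0,0,0,-0.3,255],[0.4,2.33,0,0,0,-0.4,255],[0.64,2.87,0,0,0,-0.5,255],[0.93,3.39,0,0,0,-0.6,255],[1.28,3.87,0,0,0,-0.7,255],[1.67,4.32,0,0,0,-0.8,255],[2.1,4.73,0,0,0,-0.9,255],[2.57,5.09,0,0,0,-1.0,255],[3.08,5.4,0,0,0,-1.1,255],[3.08,5.4,0,0,0,-1.1,255]],
])

```text
t: 11.28
tool_pos: [0.5856, 0.1052, 0.0773]
tool_rot: [3.123, 0.335, -0.006]
wrist_force: [-3.9, -2.8, 0.3]
gripper_width: -0.0001
```

Request:
apply_moves([
  [[0.18,0.1,0,0,0,-0.03,255],[0.37,0.19,0,0,0,-0.07,255],[0.37,0.19,0,0,0,-0.07,255]],
])

```text
t: 11.65
tool_pos: [0.5893, 0.1073, 0.0773]
tool_rot: [-3.133, -0.225, 0.005]
wrist_force: [-3.5, -3.1, 0.8]
gripper_width: 0.0001
```

Request:
apply_moves([
  [[0.1,0.01,0,0,0,0,255],[0.2,0.03,0,0,0,0,255],[0.2,0.03,0,0,0,0,255]],
])

```text
t: 12.02
tool_pos: [0.5909, 0.1077, 0.0773]
tool_rot: [-3.133, -0.225, 0.007]
wrist_force: [-4.4, -3.2, 0.9]
gripper_width: -0.0002
```

Request:
apply_moves([
  [[0.1,0.01,0,0,0,0,255],[0.2,0.03,0,0,0,0,255],[0.2,0.03,0,0,0,0,255]],
])

```text
t: 12.4
tool_pos: [0.591, 0.1077, 0.0773]
tool_rot: [-3.132, -0.224, 0.014]
wrist_force: [-7.9, -3.8, 5.0]
gripper_width: 0.0001
```

Request:
apply_moves([
  [[0.1,0.01,0,0,0,0,255],[0.2,0.03,0,0,0,0,255],[0.2,0.03,0,0,0,0,255]],
])

```text
t: 12.78
tool_pos: [0.5911, 0.1077, 0.0772]
tool_rot: [-3.132, -0.224, 0.02]
wrist_force: [-11.8, -4.4, 6.7]
gripper_width: -0.0005
```

Request:
apply_moves([
  [[-1,-0.14,0,0,0,0,255],[-2.5,-0.35,0,0,0,0,255],[-2.5,-0.35,0,0,0,0,255],[-2.5,-0.35,4,0,0,0,255],[-2.5,-0.35,8,0,0,0,255],[-2.5,-0.35,13,0,0,0.16,255],[-2,-1.5,18,0,0,0.32,255],[-1.5,-3,18,0,0,0.48,255],[-1,-4.5,18,0,0,0.64,255],[-0.5,-6,18,0,0,0.8,255],[0,-8,18,0,0,0.96,255],[0,-8,18,0,0,1.12,255],[0,-8,18,0,0,1.28,255],[0,-8,18,0,0,1.44,255],[0,-8,18,0,0,1.57,255],[0,-8,18,0,0,1.57,255],[0,-8,18,0,0,1.57,255]],
])

```text
t: 14.9
tool_pos: [0.5975, 0.0288, 0.2581]
tool_rot: [2.061, 2.37, 0.002]
wrist_force: [0.7, 0.4, -0.3]
gripper_width: 0.0003
```

Run:
```python
from h import *
a=imaging.camera("wrist"); b=imaging.camera("scene"); np.savez("w5.npz",**a)
cv2.imwrite("pics/w5.png",np.vstack([cv2.convertScaleAbs(a["img"],alpha=1.2)[:340],cv2.resize(cv2.convertScaleAbs(b["img"][120:270,180:500],alpha=1.4),(546,256))[:, :640] if 0 else cv2.copyMakeBorder(cv2.resize(cv2.convertScaleAbs(b["img"][120:270,180:500],alpha=1.4),(546,256)),0,0,0,94,0)]))
print(bot.read_state()["tool_pos"],bot.read_state()["wrist_force"])
```

```text
[0.59718091 0.02878997 0.25789178] [-0.12261562  0.27159766 -0.76790024]
```

View pics/w5.png

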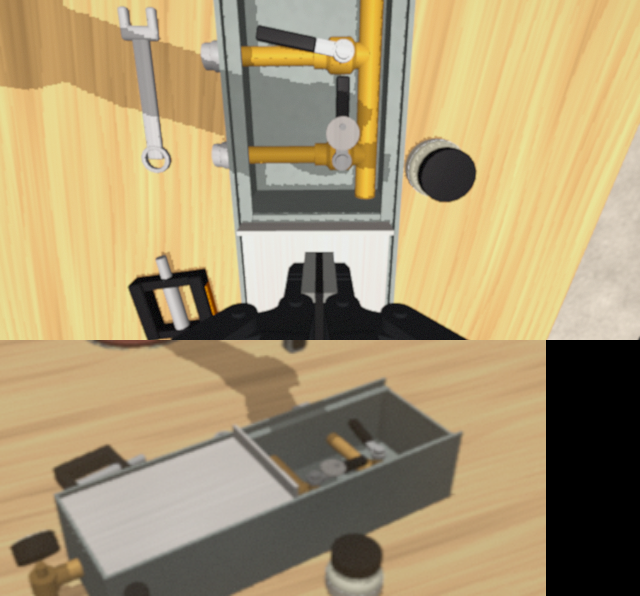

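The tagged lever now points to box +y: stem (342,160), tag (342,133), tip (343,78). The plain lever, spanner, pedal and jar are where they were, and the cover is at its stop. One numeric check, then I'll hand in.

Run:
```python
from h import *
a=dict(np.load("w5.npz"))
s,t,g=[box(ray(a,[p],z))[0] for p,z in(((342,160),.076),((343,78),.075),((342.5,133),.078))]
print(s,t,g,"angle",[np.arctan2(v[1],-v[0]).round(3) for v in(t-s,g-s)])
print("plain tip",box(ray(a,[(258,34)],.075)),"flange",box(ray(a,[(239,231),(395,231)],.114)))
# mean image change against before the lever push, plain lever area
print(bot.job_done())
```

```text
[0.0235381  0.05212978] [0.02302815 0.1236833 ] [0.0233522  0.07707491] angle [np.float64(1.564), np.float64(1.563)]
plain tip [[-0.04866702  0.15820555]] flange [[-0.06785527 -0.00317141]
 [ 0.06843082 -0.00338875]]
the job is handed in; nothing more can be done
None
```

The air line is shut off, and I handed the job in at about 15 s of the allowed 45 s. I get no verdict back, so the result below rests on my own checks.

- **Cover:** I pushed it by its flange with the shut fingers until it stopped moving. The push force rose from about 4 N to 11 N while it stood still. The last picture puts the flange's outer face at box y of about -3 mm; the stop should give -2 mm, and the calibration is good to about 2 mm.
- **Tagged valve:** It is the one at box y = +52 mm. I pushed its lever round to its stop, where the force rose to about 12 N with no further movement. The last picture measures the lever at 1.56 rad, against 1.57 for fully shut.
- **Everything else:** The plain lever tip was at box (-50, 158) mm before and (-49, 158) mm after, so it has not moved. The spanner, pedal and jar look unmoved. I did not measure the oil bottle or see it fully in the last pictures, but the arm never went near it. The arm was clear of everything at hand-in, and no check failed.

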